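# Zero a contact probe and hold it on the reference plate

## Robot

A 7-joint arm with a two-finger parallel gripper is mounted at the origin on a cart in front of the work surface, level with it; the furniture and walls round the work are solid. World frame = base frame: x ahead of the robot, y to its left, z up, the work surface at z = 0. Lengths are in mm, angles in rad, forces in N, time in s.
With the tool pointing down it reaches from about 375 to 925 mm from the base axis. Payload 3.1 kg.
Tool frame: the origin (TCP) lies on the centre line of the jaws, within the pads' length; the fingertips stand 19 mm ahead of it and the grasp point (between the pads) is the TCP; z points along the fingers, y is the line along which they close (so a half turn about z gives the same grasp; the last joint's range is limited). The gripper opens to 85 mm and grips with 20 to 120 N. Pads are 22 mm wide; open, the fingers measure 114 mm over their backs; the gripper's body (76 mm by 85 mm) begins 54 mm behind the grasp point. The pads swing forward as they close: fully open they stand 13 mm farther back than shut.
Start: joints at [-1.421, 0.383, 0.044, 1.598, -0.018, 1.161, -0.05], TCP at [159.404, 630.154, 250.269] pointing down, gripper open.
Joint ranges: [-2.61, 2.61], [-0.41, 2.15], [-1.48, 1.57], [0, 2.5], [-1.57, 4.71], [0.05, 1.97], [-2.85, 2.85]. Speed limits (rad/s): [2.79, 2.79, 3.14, 3.14, 3.14, 3.14, 3.14].

## Interface

Orientations are given as [roll, pitch, yaw] about the fixed x, y, z axes, in that order (R = Rz(yaw) Ry(pitch) Rx(roll)).
In Python, from plant import arm gives the robot as it stands.
- The arm moves only by the tool jog_arm, never from a script. Its argument "rows" is a list that holds one entry, the list of rows, each a list of 6 numbers: the shift along the tool's x, y, z in cm, then the turn, a rotation vector about the tool's x, y, z in degrees. A call has 1 to 12 rows; each row shifts and turns the commanded pose from where the row before left it, along the tool's axes as they then stand; what a row does not reach is not made up. A row lasts 1/8 s, in which the tool goes at most 62.5 mm and 10.7 degrees, less where a joint would pass 70% of its speed; a pose out of reach is approached as far as the arm can. A call with a gripper value outside its range is refused whole. "grip" is the finger opening in cm, from 0 to 8.54, set as the call begins (left out, the last holds). The fingers move at their own pace and stop on an object; "force" is the grip in N (left out, the last holds). Time passes only in rows, so rows that do not move let the fingers close. It gives the time, the measured TCP pose, the force, the opening and the grip force at its end, in the units of the state.
- arm.sense(): the state, without advancing time (a new reading comes with each control period).
- arm.camera(name): name is "scene" or "top" or "wrist"; returns (picture, depth): 384x512x3 uint8, red, green, blue; 384x512 float32, mm along the optical axis (not along the pixel's ray), 0 where there is no reading.
- arm.camera_info(name): a dict with "mtx" (3x3 intrinsics, pixels), "R" (3x3) and "t" (3): a world point X has camera coordinates R X + t; the wrist camera has in their place "hand_eye" (4x4, takes a point from camera to tool coordinates, whose origin is the TCP and whose axes are the flange's). Camera axes: x right, y down, z forward; pixel columns grow to the right and rows downward; lengths in mm; the calibration is good to about 2 mm. A picture is of the moment at which its call begins: read the wrist's pose just before it. camera_info takes no time and is no camera call.
- arm.hand_in(): hands the job in; it is judged then, once.
The state is a dict: "time": time; "qpos": joint angles; "joint_vel": joint speeds; "tau": joint torques, N m; "ee_pos": TCP position; "tool_rot": TCP orientation; "contact_force": force on the tool from outside, world axes, zero at the start; "moment": the same for the moment, N m; "grip_width": finger opening in mm; "finger_force": force on a finger pad.
Only numpy, scipy, OpenCV 4.12 (cv2) and the standard library are available. Lean on these libraries where they do the work, as an engineer would, in place of code of your own. Each camera call takes 0.05 s, during which the arm holds its last target. There are 200 camera calls.

## Task

Three small stages stand here, each with a tilted white plate. Take the contact probe by its handle out of its stand and zero it by holding its sprung tip for a second on the dot of the plate marked with a square outline, then move it to the dot of the plate marked with a ring and finish there, still holding it pressed on. On both dots hold the probe square to the tilted plate and lightly, the tip pushed about half-way in and never all the way; do not press it on the plate with the two bars, do not shift the plates' tilt, and leave everything else where it is.

Things in the scene. Friction and masses are not known exactly. Their poses are not given: they have to be found in the camera images.
- probe: contact probe standing upright in its stand, 0.13 kg. Origin on its axis at the lower end of the steel nose, z up along the axis to the handle end. Nose 16 mm dia from z = 0 to 45 mm, steel collar 34 mm dia from 45 to 50 mm, grey ridged handle of square section 26x26 mm (sides along its x and y) from 50 to 100 mm, dark end button 18 mm dia up to 106 mm. Take it by the handle, squarely across two sides, at about z = 80 to 88 mm
- probe_tip (a joint): how far the probe's sprung steel tip (6 mm dia, round end, standing 14 mm out of the nose when free) is pushed in: 0 = free, 0.010 m = fully in. Spring 1 N at the start of travel, then 0.5 N per mm (3.5 N half-way)
- probe_point (a point): the very end of the sprung tip, on the probe's axis (14 mm below the probe's origin when free; it moves up into the nose as it is pushed in)
- stand: fixed probe stand 84x84x72 mm: base, four thin posts, top plate 76x76x8 mm with a 20 mm hole in the middle; the probe's nose hangs through the hole and its collar rests on the top plate, so lift it straight up by 65 mm to clear. Origin: centre of the underside
- square_stage: fixed tilting specimen stage whose plate bears a dark square outline (53 mm) round its dot. Grey base 84x92x8 mm, two aluminium cheeks 30 mm long (along x) and 7 mm thick at y = +-41 mm, 51 mm high, with a black knob outside each (109 mm over the knobs). A white plate 70x70x8 mm is hinged between the cheeks about the stage's y axis, 40 mm above the underside. Origin: centre of the underside, z up; -x is the front, towards which the plate leans
- square_spot (a point): the small dark dot (9 mm dia) in the middle of the plate with a dark square outline (53 mm) round its dot. Point on the plate's upper face; its z axis is the plate's outward normal. It lies 4 mm along the normal from the hinge axis, so about 44 mm above the surface
- square_plate (a joint): lean of the plate with a dark square outline (53 mm) round its dot: 0 level, positive = front edge down (normal leans to the stage's -x), 0.20 to 0.40 rad at the start; stiff hinge that holds against about 0.8 N m and is not to be moved
- square_edge (a point): middle of the front edge of the upper face of the plate with a dark square outline (53 mm) round its dot, 35 mm from the dot
- ring_stage: fixed tilting specimen stage whose plate bears a dark ring (53 mm dia) round its dot. Grey base 84x92x8 mm, two aluminium cheeks 30 mm long (along x) and 7 mm thick at y = +-41 mm, 51 mm high, with a black knob outside each (109 mm over the knobs). A white plate 70x70x8 mm is hinged between the cheeks about the stage's y axis, 40 mm above the underside. Origin: centre of the underside, z up; -x is the front, towards which the plate leans
- ring_spot (a point): the small dark dot (9 mm dia) in the middle of the plate with a dark ring (53 mm dia) round its dot. Point on the plate's upper face; its z axis is the plate's outward normal. It lies 4 mm along the normal from the hinge axis, so about 44 mm above the surface
- ring_plate (a joint): lean of the plate with a dark ring (53 mm dia) round its dot: 0 level, positive = front edge down (normal leans to the stage's -x), 0.20 to 0.40 rad at the start; stiff hinge that holds against about 0.8 N m and is not to be moved
- ring_edge (a point): middle of the front edge of the upper face of the plate with a dark ring (53 mm dia) round its dot, 35 mm from the dot
- bars_stage: fixed tilting specimen stage whose plate bears two dark bars, one left and one right of its dot. Grey base 84x92x8 mm, two aluminium cheeks 30 mm long (along x) and 7 mm thick at y = +-41 mm, 51 mm high, with a black knob outside each (109 mm over the knobs). A white plate 70x70x8 mm is hinged between the cheeks about the stage's y axis, 40 mm above the underside. Origin: centre of the underside, z up; -x is the front, towards which the plate leans
- bars_spot (a point): the small dark dot (9 mm dia) in the middle of the plate with two dark bars, one left and one right of its dot. Point on the plate's upper face; its z axis is the plate's outward normal. It lies 4 mm along the normal from the hinge axis, so about 44 mm above the surface
- bars_plate (a joint): lean of the plate with two dark bars, one left and one right of its dot: 0 level, positive = front edge down (normal leans to the stage's -x), 0.20 to 0.40 rad at the start; stiff hinge that holds against about 0.8 N m and is not to be moved
- bars_edge (a point): middle of the front edge of the upper face of the plate with two dark bars, one left and one right of its dot, 35 mm from the dot
- calculator: bystander: black pocket calculator, 118x70x13 mm, loose; origin at the centre of its underside
- vial_a: bystander: white-capped vial, 27 dia x 61 high mm, loose; origin at the centre of its underside
- vial_b: bystander: white-capped vial, 27 dia x 61 high mm, loose; origin at the centre of its underside
- bottle: bystander: small white screw-cap bottle, 45 dia x 90 high mm, loose; origin at the centre of its underside
- timer: bystander: white bench timer, 72x64x18 mm, loose; origin at the centre of its underside
- key: bystander: grey cap-tightening key standing on its wide head, 36 dia x 55 high mm, loose; origin at the centre of its underside
- mouse: bystander: black computer mouse, 104x58x40 mm, loose; origin at the centre of its underside
Mind the look-alikes: they are no part of the job. Leave any blue look-alike of the probe alone.

How it is judged:
By the outcome, as a careful person would: the job done as asked, in the order asked, and still so for the second after the job is handed in, while the arm keeps its last pose, push and grip.
It also fails if it takes over 58 s, if anything falls off the work surface, if the arm or the gripper's body presses on something with over 40 N, if the wrist force passes 120 N, or if a joint passes its speed limit or range.

## Working session

There is one attempt and no reset: what is moved stays moved. The work goes in short steps, Python scripts to look and compute and a tool call to move; the robot and the scene stay as the last step left them, time stands still between calls to the robot, and variables do not carry over. Pictures are saved under pics/ and viewed, at most 10 in all, crops included, and the job is handed in when it is done.

Besides the shell and the picture viewer there is one more tool, called as name(argument=value, ...) on one line, values as JSON. jog_arm: Moves the arm, as the interface text tells. Its arguments: {"type":"object","properties":{"rows":{"type":"array"},"grip":{"type":"number"},"force":{"type":"number"}},"required":["rows"]}

```bash
mkdir -p pics; cat > h.py <<'E'
import numpy as np, cv2
from plant import arm
from scipy.spatial.transform import Rotation as Ro
def cam(n):
    s=arm.sense(); im,d=arm.camera(n); i=arm.camera_info(n); K=np.array(i["mtx"],float)
    if "hand_eye" in i:
        T=np.array(i["hand_eye"],float); Rt=Ro.from_euler('xyz',s["tool_rot"]).as_matrix()
        Rc=Rt@T[:3,:3]; c=Rt@T[:3,3]+np.array(s["ee_pos"])
    else:
        R=np.array(i["R"],float); Rc=R.T; c=-R.T@np.array(i["t"],float).ravel()
    return im,d,K,Rc,c
def cloud(d,K,Rc,c):
    v,u=np.indices(d.shape); p=np.stack([(u-K[0,2])/K[0,0]*d,(v-K[1,2])/K[1,1]*d,d],-1)
    return p@Rc.T+c
def save(n,im): cv2.imwrite(f"pics/{n}.png",im[...,::-1])
E
python3 - <<'E'
from h import *
print(arm.sense())
for n in("scene","top"):
    im,d,K,Rc,c=cam(n); save(n,im); np.savez(f"{n}.npz",im=im,d=d,K=K,Rc=Rc,c=c); print(n,K.round(1).tolist(),Rc.round(2).tolist(),c.round())
a=cv2.imread("pics/scene.png");b=cv2.imread("pics/top.png")
cv2.imwrite("pics/scene2.png",cv2.resize(a,(800,600)));cv2.imwrite("pics/top2.png",cv2.resize(b,(800,600)))
E
```

```text
{'time': 0.0, 'qpos': array([-1.4208273 ,  0.38391672,  0.04381196,  1.59960523, -0.01785094,
        1.16118251, -0.049902  ]), 'joint_vel': array([ 1.25430750e-03,  3.24407978e-04, -1.06246076e-03,  1.52729826e-03,
        1.19601298e-04, -2.67852379e-04,  2.02375095e-05]), 'tau': array([-1.77321836e-04, -4.33470082e+01,  1.02438346e+00, -2.49511725e+01,
        1.05424601e-02,  1.13645344e-02, -8.98620186e-06]), 'ee_pos': array([159.18911931, 629.27020905, 248.81948752]), 'tool_rot': array([-3.13887894e+00,  1.86388519e-04,  2.89394113e+00]), 'contact_force': array([ 0.7425327 , -0.33899979,  0.9883502 ]), 'moment': array([ 0.01121743, -0.00236425, -0.01995089]), 'finger_force': 0.0, 'grip_width': 85.71197470500347}
scene [[367.3, 0.0, 259.1], [0.0, 367.3, 193.4], [0.0, 0.0, 1.0]] [[0.67, -0.37, 0.64], [-0.74, -0.34, 0.58], [0.0, -0.86, -0.51]] [-144. -666.  600.]
top [[426.4, 0.0, 255.8], [0.0, 426.4, 192.1], [0.0, 0.0, 1.0]] [[-0.02, -0.99, 0.13], [-1.0, 0.02, 0.01], [-0.01, -0.13, -0.99]] [ 359.  -46. 1225.]
```

View pics/top2.png

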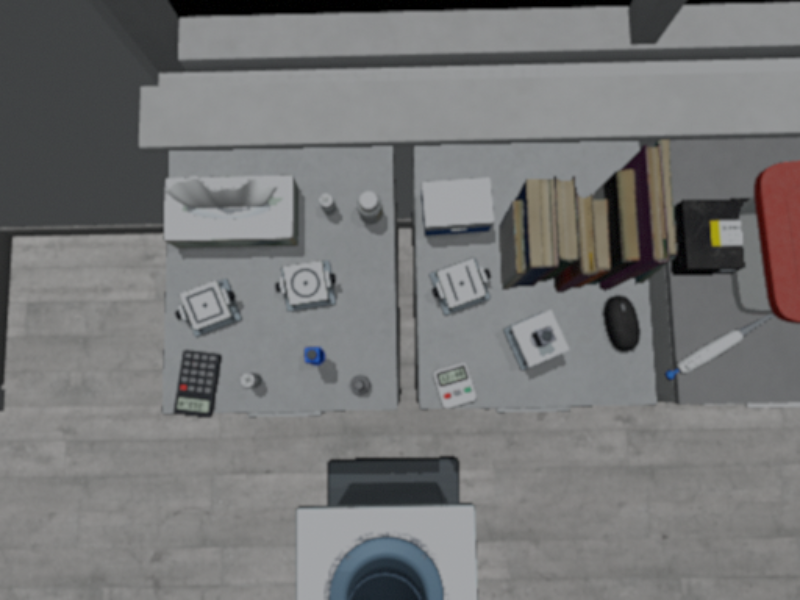

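View pics/scene2.png

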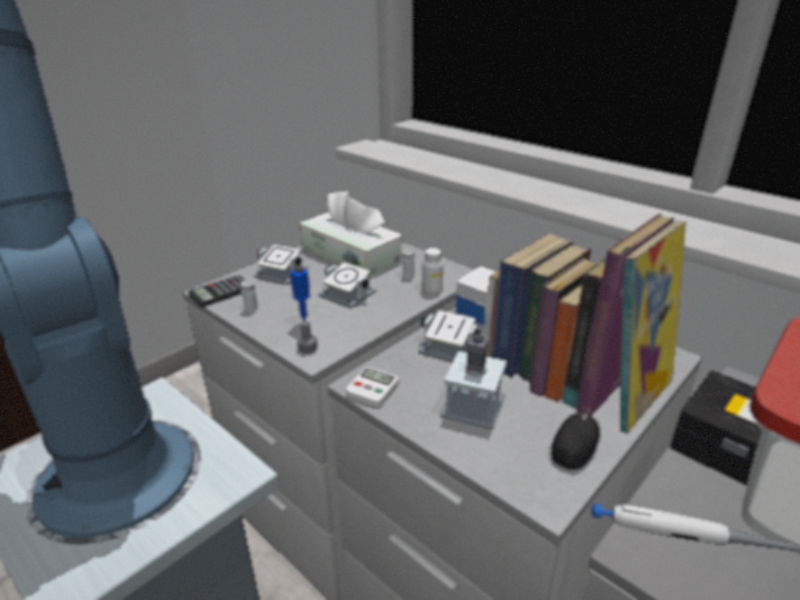

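Candidates for the probe (800x600 top picture): the grey handle in its stand at (545,335), the blue look-alike at (314,355) and the grey key at (360,385). By the description it is the one in the stand. Plates: square (207,305), ring (305,283), bars (461,285).

```bash
python3 - <<'E'
from h import *
z=np.load("top.npz"); im,d,K,Rc,c=[z[k] for k in("im","d","K","Rc","c")]
P=cloud(d,K,Rc,c); g=im.min(-1).astype(int)
print("table z",np.median(P[200:225,240:250,2]) , np.median(P[225:240,285:320,2]))
for n,(u,v) in dict(square=(207,305),ring=(305,283),bars=(461,285)).items():
    u,v=int(u/1.5625),int(v/1.5625); s=np.s_[v-11:v+12,u-11:u+12]
    Q=P[s].reshape(-1,3); 
    m=(np.abs(Q-P[v,u])[:,:2].max(1)<24)&(Q[:,2]>20)
    Q=Q[m]
    for _ in range(3):
        o=Q.mean(0); nn=np.linalg.svd(Q-o)[2][2]; nn*=np.sign(nn[2]); r=(Q-o)@nn; Q=Q[np.abs(r)<max(2*r.std(),.5)]
    print(n,P[v,u].round(1),"n",nn.round(3),"lean",np.arccos(nn[2]).round(3),"az front",np.degrees(np.arctan2(nn[1],nn[0])).round(1),r.std(),len(Q))
u,v=347,215
s=np.s_[v-25:v+25,u-28:u+28]; Q=P[s]; 
m=(Q[...,2]>140); print("handle top",Q[m].mean(0) if m.any() else None, m.sum(), Q[...,2].max())
m=((Q[...,2]>62)&(Q[...,2]<82)).astype(np.uint8); 
pts=Q[m>0][:,:2].astype(np.float32); print("stand top",cv2.minAreaRect(pts), np.median(Q[m>0][:,2]))
# tool/handeye
print(arm.camera_info("wrist"))
E
python3 -c "
import cv2;a=cv2.imread('pics/top.png')[185:245,310:385];cv2.imwrite('pics/c1.png',cv2.resize(a,None,fx=8,fy=8,interpolation=cv2.INTER_CUBIC))"
```

```text
table z 1.1691627238709543 1.666975790448305
square [513.5 311.5  46.5] n [-0.231 -0.082  0.97 ] lean 0.247 az front -160.3 1.9629403760707267 269
ring [549.9 135.4  44.2] n [-0.247 -0.033  0.968] lean 0.252 az front -172.4 1.92305433424456 272
bars [ 540.9 -144.9   46.9] n [-0.212 -0.069  0.975] lean 0.224 az front -162.0 1.8671465538725074 254
handle top [ 358.62336778  -45.81496439 1225.44922829] 6 1225.449228293123
stand top ((440.1301574707031, -274.63494873046875), (75.72390747070312, 77.70221710205078), 22.06718635559082) 73.04419428128858
{'mtx': array([[297.82844673,   0.        , 256.29143326],
       [  0.        , 297.82844673, 191.42305951],
       [  0.        ,   0.        ,   1.        ]]), 'hand_eye': array([[-7.70386066e-04, -9.63332830e-01, -2.68308155e-01,
         6.80160867e+01],
       [ 9.99999662e-01, -8.18941010e-04,  6.90510305e-05,
        -1.55720175e+00],
       [-2.86247676e-04, -2.68308011e-01,  9.63333135e-01,
        -1.23720678e+02],
       [ 0.00000000e+00,  0.00000000e+00,  0.00000000e+00,
         1.00000000e+00]])}
```

View pics/c1.png

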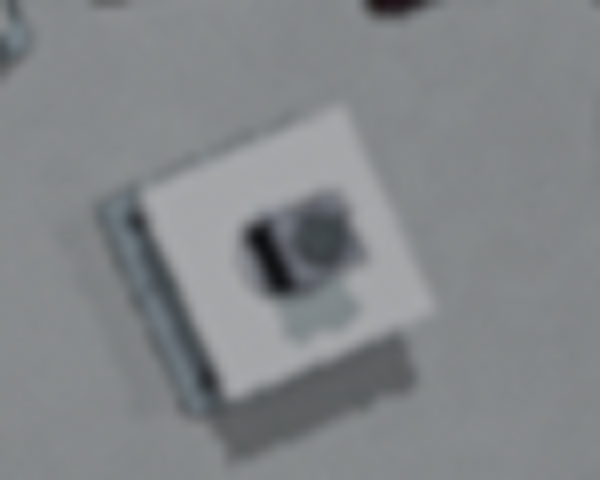

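The crop shows the grey ridged handle with dark end button at about (320,238) and its collar at (280,245), standing in the white stand: this is the probe. I'll set out, looking at the plates on the way.

jog_arm(rows=[[[0,0,0,0,0,9],[0,0,0,0,0,9],[0,0,0,0,0,9],[0,0,0,0,0,9],[0,0,0,0,0,9],[0,0,0,0,0,9]]])

```text
time: 0.85
ee_pos: [159.2, 629.6, 249.4]
tool_rot: [-3.141, 0.001, 1.946]
contact_force: [-0.4, -1.4, -0.0]
grip_width: 85.4
finger_force: 0.0
```

jog_arm(rows=[[[-5.3,2.6,0,0,0,0],[-5.3,2.6,0,0,0,0],[-5.3,2.6,0,0,0,0],[-5.3,2.6,0,0,0,0],[-5.3,2.6,0,0,0,0],[-5.3,2.6,0,0,0,0],[-5.3,2.6,0,0,0,0],[-5.3,2.6,0,0,0,0],[0,0,0,0,0,0],[0,0,0,0,0,0]]])

```text
time: 2.1
ee_pos: [509.6, 313.6, 249.7]
tool_rot: [-3.14, -0.0, 1.951]
contact_force: [0.3, 1.1, 0.4]
grip_width: 85.2
finger_force: 0.0
```

```bash
python3 - <<'E'
from h import *
im,d,K,Rc,c=cam("wrist"); save("wsq",im); np.savez("wsq.npz",im=im,d=d,K=K,Rc=Rc,c=c)
P=cloud(d,K,Rc,c); q=(np.array([513.5,311.5,46])-c)@Rc; print(q[:2]/q[2]*K[0,0]+K[:2,2], d[150:250,200:320].min(), arm.sense()["qpos"].round(2))
E
```

```text
[260.00334258 173.50925401] 0.0 [-0.98  0.3   0.43  1.74 -0.14  1.13 -0.12]
```

View pics/wsq.png

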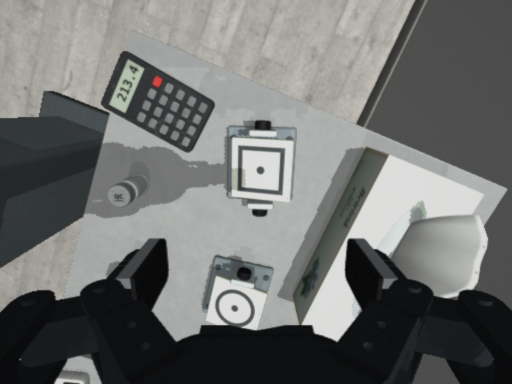

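The wrist picture shows the square plate with its dot at (260,170), knobs at (263,127) and (260,211), and the ring plate's dot at (235,308). Next, over the ring plate.

jog_arm(rows=[[[-6,-1,0,0,0,0],[-6,-1,0,0,0,0],[-6,-1,0,0,0,0],[0,0,0,0,0,0],[0,0,0,0,0,0]]])

```text
time: 2.78
ee_pos: [548.2, 137.7, 250.1]
tool_rot: [-3.141, -0.002, 1.954]
contact_force: [0.7, 1.4, 0.0]
grip_width: 85.4
finger_force: 0.0
```

```bash
cat > pl.py <<'E'
from h import *
def plate(f,guess,n0=(-.24,-.05,.97)):
    z=np.load(f); im,d,K,Rc,c=[z[k] for k in("im","d","K","Rc","c")]
    P=cloud(d,K,Rc,c); g=cv2.cvtColor(im,cv2.COLOR_RGB2GRAY)
    proj=lambda X:(lambda q:q[:2]/q[2]*K[0,0]+K[:2,2])((np.array(X)-c)@Rc)
    u,v=proj(guess); 
    # dot: dark blob near guess
    m=(g<110).astype(np.uint8); n,l,st,ce=cv2.connectedComponentsWithStats(m)
    k=min((i for i in range(1,n) if 8<st[i,4]<150),key=lambda i:np.hypot(*(ce[i]-(u,v))))
    ij=np.argwhere(l==k); w=200.-g[l==k]; dot=(ij*w[:,None]).sum(0)[::-1]/w.sum()
    Q=P[int(dot[1])-45:int(dot[1])+46,int(dot[0])-45:int(dot[0])+46].reshape(-1,3); D0=None
    def onplane(n,o): r=Rc@np.array([(dot[0]-K[0,2])/K[0,0],(dot[1]-K[1,2])/K[1,1],1]); return c+r*((o-c)@n)/(r@n)
    D=onplane(np.array([0,0,1.]),np.array([0,0,44.]))
    Q=Q[(np.linalg.norm((Q-D)[:,:2],axis=1)<31)&(np.abs(Q[:,2]-44)<20)]
    for _ in range(5):
        o=Q.mean(0); nn=np.linalg.svd(Q-o,full_matrices=False)[2][2]; nn*=np.sign(nn[2]); r=(Q-o)@nn; Q=Q[np.abs(r)<max(2.5*r.std(),.3)]
    print(f,"dotpx",dot.round(1),"area",st[k,4],"D@44",D.round(1),"D@plane",onplane(nn,o).round(1),"n",nn.round(3),"lean",np.arccos(nn[2]).round(3),"az",np.degrees(np.arctan2(nn[1],nn[0])).round(1),"std",r.std().round(2),len(Q))
    # dark knobs: near D at distance 44-58, z~40
    K2=P[(g<60)&(np.linalg.norm((P-D)[...,:2],axis=-1)<60)&(np.linalg.norm((P-D)[...,:2],axis=-1)>45)&(P[...,2]>30)&(P[...,2]<60)]
    if len(K2)>5:
        a=K2[:,:2]-K2[:,:2].mean(0); e=np.linalg.svd(a,full_matrices=False)[2][0]; print("  knob axis deg (mod180)",(np.degrees(np.arctan2(e[1],e[0]))%180).round(1),"knob mean",K2.mean(0).round(1),len(K2))
    # marking outline
    return im,dot
E
python3 - <<'E'
from pl import *
im,d,K,Rc,c=cam("wrist"); save("wri",im); np.savez("wri.npz",im=im,d=d,K=K,Rc=Rc,c=c)
plate("wsq.npz",(513.5,311.5,46)); plate("wsq.npz",(550,135.4,44)); plate("wri.npz",(550,135.4,44)); plate("wri.npz",(513.5,311.5,46))
print(arm.sense()["ee_pos"],arm.sense()["qpos"].round(2))
z=np.load("top.npz"); P=cloud(z["d"],z["K"],z["Rc"],z["c"])
b=P[(P[...,2]>60)&(P[...,1]<-150)&(P[...,1]>-500)&(P[...,0]>480)&(P[...,0]<720)&(P[...,2]<400)]
for y in range(-500,-150,50):
    q=b[(b[:,1]>y)&(b[:,1]<y+50)]
    if len(q): print("books y",y,"xmin",q[:,0].min().round(),"zmax",q[:,2].max().round())
E
```

```text
wsq.npz dotpx [259.8 169.8] area 31 D@44 [511.9 315.   44. ] D@plane [511.9 315.   44. ] n [-0.228 -0.084  0.97 ] lean 0.245 az -159.9 std 0.71 2291
  knob axis deg (mod180) 110.0 knob mean [508.  328.8  47.3] 205
wsq.npz dotpx [234. 308.] area 21 D@44 [548.6 134.6  44. ] D@plane [548.6 134.6  43.9] n [-0.235 -0.032  0.972] lean 0.239 az -172.3 std 0.68 1517
  knob axis deg (mod180) 12.9 knob mean [542.5 186.2  44.2] 155
wri.npz dotpx [256.8 173. ] area 35 D@44 [548.9 134.7  44. ] D@plane [548.9 134.7  44. ] n [-0.234 -0.033  0.972] lean 0.239 az -172.1 std 0.69 2279
  knob axis deg (mod180) 97.9 knob mean [547.5 148.8  47.3] 206pl.py:16: RuntimeWarning: Mean of empty slice.
  o=Q.mean(0); nn=np.linalg.svd(Q-o,full_matrices=False)[2][2]; nn*=np.sign(nn[2]); r=(Q-o)@nn; Q=Q[np.abs(r)<max(2.5*r.std(),.3)]
  ret = um.true_divide(
Traceback (most recent call last):
  File "pl.py", line 16, in plate
    o=Q.mean(0); nn=np.linalg.svd(Q-o,full_matrices=False)[2][2]; nn*=np.sign(nn[2]); r=(Q-o)@nn; Q=Q[np.abs(r)<max(2.5*r.std(),.3)]
                    ~~~~~~~~~~~~~~~~~~~~~~~~~~~~~~~~~~~~~~~~~^^^
IndexError: index 2 is out of bounds for axis 0 with size 0
```

```bash
python3 - <<'E'
from h import *
z=np.load("top.npz"); P=cloud(z["d"],z["K"],z["Rc"],z["c"])
b=P[(P[...,2]>60)&(P[...,1]<-100)&(P[...,1]>-500)&(P[...,0]>490)&(P[...,0]<720)&(P[...,2]<400)]
for y in range(-500,-100,50):
    q=b[(b[:,1]>y)&(b[:,1]<y+50)]
    if len(q): print("books y",y,"xmin",q[:,0].min().round(),"zmax",q[:,2].max().round())
E
```

```text
books y -500 xmin 541.0 zmax 186.0
books y -450 xmin 529.0 zmax 287.0
books y -400 xmin 536.0 zmax 285.0
books y -350 xmin 527.0 zmax 207.0
books y -300 xmin 539.0 zmax 213.0
books y -250 xmin 535.0 zmax 215.0
books y -200 xmin 643.0 zmax 82.0
books y -150 xmin 641.0 zmax 82.0
```

jog_arm(rows=[[[-4.9,-3.6,0,0,0,0],[-4.9,-3.6,0,0,0,0],[-4.9,-3.6,0,0,0,0]]])

```text
time: 3.2
ee_pos: [503.3, -39.4, 250.3]
tool_rot: [3.141, -0.0, 1.958]
contact_force: [0.6, -0.5, -0.0]
grip_width: 85.4
finger_force: 0.0
```

jog_arm(rows=[[[-4.9,-3.6,0,0,0,0],[-4.9,-3.6,0,0,0,0],[-4.9,-3.6,0,0,0,0],[-4.9,-3.6,0,0,0,0],[0,0,0,0,0,0],[0,0,0,0,0,0]]])

```text
time: 3.95
ee_pos: [443.8, -274.3, 250.0]
tool_rot: [3.141, -0.001, 1.955]
contact_force: [1.1, 0.3, -0.5]
grip_width: 85.3
finger_force: 0.0
```

```bash
python3 - <<'E'
from h import *
im,d,K,Rc,c=cam("wrist"); np.savez("wst.npz",im=im,d=d,K=K,Rc=Rc,c=c)
P=cloud(d,K,Rc,c); s=arm.sense(); print(s["ee_pos"],s["tool_rot"],s["qpos"].round(2))
r=np.linalg.norm(P[...,:2]-[440,-275],axis=-1)
m=(r<45)&(P[...,2]>120)&(P[...,2]<150); Q=P[m]; print("top",len(Q),Q.mean(0),np.percentile(Q[:,2],[5,50,95]))
q=Q[Q[:,2]>131]; q2=Q[Q[:,2]<130]
print("button",len(q),q.mean(0), cv2.minAreaRect(q[:,:2].astype(np.float32)))
print("all",cv2.minAreaRect(Q[:,:2].astype(np.float32)))
m=(r<60)&(P[...,2]>66)&(P[...,2]<76); print("stand",cv2.minAreaRect(P[m][:,:2].astype(np.float32)),np.median(P[m][:,2]))
p=(np.array([440,-275,130])-c)@Rc; u,v=(p[:2]/p[2]*K[0,0]+K[:2,2]).astype(int); print(u,v)
save("wst",cv2.resize(im[max(v-55,0):v+75,u-75:u+75],None,fx=4,fy=4,interpolation=cv2.INTER_CUBIC))
E
```

```text
[ 444.08736817 -273.57088822  249.90020747] [ 3.14145515e+00 -1.26854991e-03  1.95663856e+00] [-0.27  0.17  0.83  1.94 -0.14  1.09  1.  ]
top 882 [ 439.40708461 -274.65751442  128.86086188] [124.40060368 127.36057705 133.68821902]
button 331 [ 439.61699905 -275.84266115  132.9020107 ] ((439.6432800292969, -276.0304870605469), (17.013994216918945, 17.006641387939453), 4.949252605438232)
all ((439.7856140136719, -275.92779541015625), (25.462900161743164, 25.64202880859375), 22.545459747314453)
stand ((439.82958984375, -276.09765625), (76.12937927246094, 75.73356628417969), 21.995561599731445) 72.12613231766039
252 189
```

View pics/wst.png

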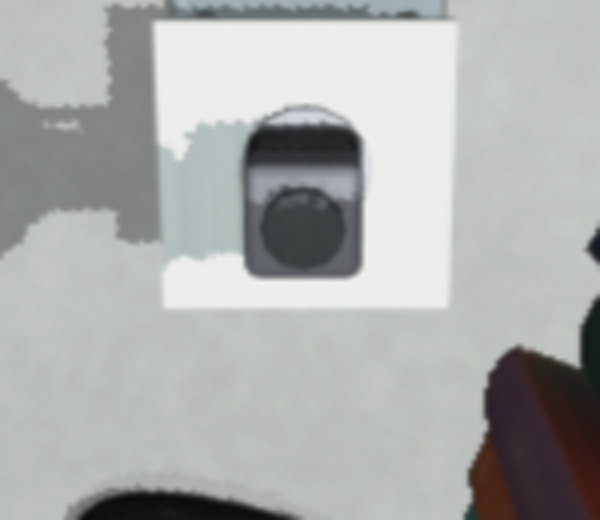

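The crop shows the grey handle, its dark button at (302,228), aligned with the stand and with my tool yaw. Descend and grip.

jog_arm(rows=[[[-0.05,-0.47,0,0,0,0],[0,0,5,0,0,0],[0,0,5,0,0,0],[0,0,2.6,0,0,0],[0,0,1.3,0,0,0],[0,0,0,0,0,0],[0,0,0,0,0,0]]])

```text
time: 4.88
ee_pos: [439.5, -279.2, 112.6]
tool_rot: [3.14, 0.002, 1.952]
contact_force: [-0.4, 0.4, -0.4]
grip_width: 85.3
finger_force: 0.0
```

jog_arm(rows=[[[0,0,0,0,0,0],[0,0,0,0,0,0],[0,0,0,0,0,0],[0,0,0,0,0,0],[0,0,0,0,0,0],[0,0,0,0,0,0],[0,0,0,0,0,0],[0,0,0,0,0,0]]], grip=2.0, force=60)

```text
time: 5.88
ee_pos: [439.1, -278.9, 111.8]
tool_rot: [3.14, 0.001, 1.952]
contact_force: [1.4, 1.3, 5.4]
grip_width: 25.4
finger_force: 59.6
```

jog_arm(rows=[[[0,0,-1,0,0,0],[0,0,-2,0,0,0],[0,0,-3,0,0,0],[0,0,-4,0,0,0],[0,0,-4,0,0,0],[0,0,-2,0,0,0],[0,0,0,0,0,0],[0,0,0,0,0,0]]])

```text
time: 6.88
ee_pos: [436.5, -278.4, 269.9]
tool_rot: [-3.139, -0.002, 1.951]
contact_force: [-0.3, 0.6, -1.0]
grip_width: 25.2
finger_force: 60.4
```

```bash
python3 - <<'E'
from h import *
s=arm.sense(); im,d,K,Rc,c=cam("wrist"); np.savez("whold.npz",im=im,d=d,K=K,Rc=Rc,c=c); print(s["ee_pos"],s["tool_rot"],s["contact_force"],s["qpos"].round(2))
a=cam("scene"); np.savez("shold.npz",im=a[0],d=a[1],K=a[2],Rc=a[3],c=a[4])
p=(s["ee_pos"]-a[4])@a[3]; u,v=(p[:2]/p[2]*a[2][0,0]+a[2][:2,2]).astype(int); print(u,v)
x=cv2.resize(a[0][max(v-60,0):v+90,max(u-60,0):u+60],(400,500),interpolation=cv2.INTER_CUBIC); y=cv2.resize(im,(400,300))
o=np.zeros((500,800,3),np.uint8); o[:,:400]=x; o[:300,400:]=y; save("hold",o)
E
```

```text
[ 436.54698756 -278.35346515  269.87544498] [-3.13882991e+00 -2.49468443e-03  1.95089166e+00] [-0.33031541  0.64991323 -0.99353099] [-0.3   0.14  0.87  1.92 -0.12  1.14  0.99]
309 161
```

View pics/hold.png

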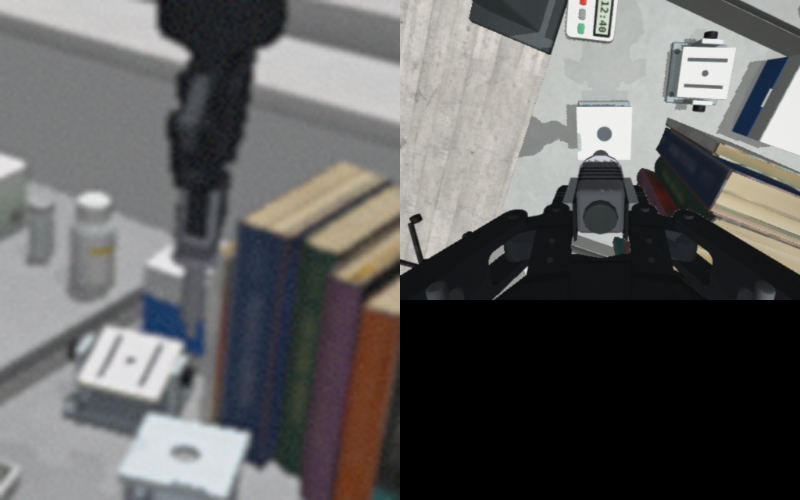

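The probe is held upright and clear; the wrist view shows the end button at (600,215) and collar edge near (600,158). I'll measure its axis in the hand.

```bash
python3 - <<'E'
from h import *
z=np.load("whold.npz"); im,d,K=z["im"],z["d"],z["K"]
T=np.array(arm.camera_info("wrist")["hand_eye"]); P=cloud(d,K,T[:3,:3],T[:3,3])
q=P[255:300,235:280]; b=q.reshape(-1,3); b=b[(d[255:300,235:280].ravel()>0)]
for lo,hi in((-30,-18),(-17,-10),(-10,20),(20,45)):
    w=P[(d>0)&(abs(P[...,0])<30)&(abs(P[...,1])<14)&(P[...,2]>lo)&(P[...,2]<hi)]
    if len(w)>10: print((lo,hi),len(w),"min",w.min(0).round(1),"max",w.max(0).round(1),"mean",w.mean(0).round(1),"zmed",np.median(w[:,2]).round(1))
# face of handle toward camera: fit plane; and nose via scene
w=P[(d>0)&(P[...,0]>8)&(P[...,0]<30)&(abs(P[...,1])<11)&(P[...,2]>-12)&(P[...,2]<25)]
print(len(w)); 
for lo in range(-16,40,4):
    x=w[(w[:,2]>lo)&(w[:,2]<lo+4)]
    if len(x)>5: print(lo,len(x),np.percentile(x[:,0],[10,50,90]).round(1),x[:,1].min().round(1),x[:,1].max().round(1))
w=P[(d>0)&(P[...,0]>0)&(P[...,0]<32)&(abs(P[...,1])<22)&(P[...,2]>22)&(P[...,2]<50)]
print("collar",len(w),w.min(0) if len(w) else 0,w.max(0) if len(w) else 0, np.median(w[:,2]))
E
```

```text
(-30, -18) 1899 min [-12.7 -14.  -29.7] max [ 11.2  14.  -18. ] mean [  2.2   1.4 -20.9] zmed -21.0
(-17, -10) 2196 min [-12.6 -14.  -17. ] max [ 15.3  13.9 -10. ] mean [  6.5  -0.7 -14.5] zmed -14.8
(-10, 20) 1477 min [  9.1 -13.8 -10. ] max [15.7 14.  19.9] mean [14.5 -0.3  3.5] zmed 2.7
(20, 45) 647 min [  9.8 -13.7  20.1] max [18.7 13.9 39.3] mean [15.3 -0.6 30.9] zmed 33.8
1434
-12 226 [14.3 14.6 15.1] -11.0 10.9
-8 195 [14.3 14.7 15. ] -10.9 10.9
-4 196 [14.3 14.7 15. ] -10.9 10.9
0 144 [14.5 14.8 15.2] -11.0 11.0
4 164 [14.4 14.8 15.2] -10.9 10.9
8 149 [14.5 14.8 15.1] -10.8 11.0
12 101 [14.5 14.8 15.1] -10.6 10.7
16 142 [14.5 14.8 15.2] -10.7 10.9
20 89 [14.5 14.8 15.1] -10.9 10.9
24 28 [14.4 14.7 14.9] -9.0 10.5
collar 655 [  1.22728471 -17.89126899  22.01116248] [18.70741016 15.90519343 39.29202282] 34.27708294187502
```

```bash
cat > go.py <<'E'
from h import *
OFF=np.array([1.7,-.5,0]); L=98.8
SP=dict(square=(np.array([511.9,315,43.9]),np.array([-.228,-.084,.970])),ring=(np.array([548.8,134.7,43.9]),np.array([-.2345,-.033,.972])))
def target(name,gap):   # gap: free tip to plate, negative = pushed in
    D,n=SP[name]; n=n/np.linalg.norm(n)
    R=Ro.from_euler('xyz',[np.pi,0,1.953]); z=R.as_matrix()[:,2]; ax=np.cross(z,-n); ang=np.arcsin(np.linalg.norm(ax))
    R=Ro.from_rotvec(ax/np.linalg.norm(ax)*ang)*R
    return D+n*(L+gap)-R.apply(OFF),R
def rel(p,R,p0=None,R0=None):
    s=arm.sense(); p0=np.array(s["ee_pos"]) if p0 is None else p0; R0=Ro.from_euler('xyz',s["tool_rot"]) if R0 is None else R0
    return (R0.inv().apply(p-p0)/10).round(2),np.degrees((R0.inv()*R).as_rotvec()).round(2)
E
python3 - <<'E'
from go import *
for n in("square","ring"): print(n,[target(n,g)[0].round(1) for g in (100,30,-5)],target(n,0)[1].as_euler('xyz').round(3))
p,R=target("square",100); s=arm.sense(); R0=Ro.from_euler('xyz',s["tool_rot"]); print(s["ee_pos"],rel(p,R), rel(np.array([p[0],p[1],s["ee_pos"][2]]),R))
E
```

```text
square [array([467.7, 296.9, 236.9]), array([483.6, 302.8, 169. ]), array([491.6, 305.7, 135. ])] [2.896 0.007 1.952]
ring [array([503.3, 126.7, 237.3]), array([519.7, 129.1, 169.3]), array([527.9, 130.2, 135.2])] [2.909 0.057 1.946]
[ 436.78119255 -278.21942045  269.57408322] (array([52.25, 24.23,  3.32]), array([-14.24,  -0.54,  -0.12])) (array([5.226e+01, 2.422e+01, 5.000e-02]), array([-14.24,  -0.54,  -0.12]))
```

jog_arm(rows=[[[2.7,1.2,0,0,0,0],[5.2,2.4,0,0,0,0],[5.2,2.4,0,0,0,0],[5.2,2.4,0,0,0,0],[5.2,2.4,0,0,0,0],[5.2,2.4,0,0,0,0],[5.2,2.4,0,0,0,0],[5.2,2.4,0,0,0,0],[5.2,2.4,0,0,0,0],[5.2,2.4,0,0,0,0],[2.7,1.3,0,0,0,0],[0,0,0,0,0,0]]])

```text
time: 8.48
ee_pos: [466.4, 298.6, 269.2]
tool_rot: [-3.138, 0.001, 1.958]
contact_force: [0.1, -0.4, -1.7]
grip_width: 25.6
finger_force: 60.2
```

jog_arm(rows=[[[0,0,1,-3.6,0,0],[0,0,1,-3.6,0,0],[0,0,1,-3.6,0,0],[0,0,0.3,-3.44,-0.54,-0.12],[0,0,0,0,0,0],[0,0,0,0,0,0],[0,0,0,0,0,0]]])

```text
time: 9.35
ee_pos: [471.2, 296.0, 238.8]
tool_rot: [2.893, 0.01, 1.95]
contact_force: [-0.1, 1.3, -1.9]
grip_width: 25.4
finger_force: 60.4
```

```bash
python3 - <<'E'
from go import *
s=arm.sense(); print(s["ee_pos"],s["tool_rot"],s["contact_force"],s["moment"],rel(*target("square",30)))
im,d,K,Rc,c=cam("wrist"); np.savez("w2.npz",im=im,d=d,K=K,Rc=Rc,c=c); save("w2",im)
E
```

```text
[471.22412071 296.03082749 238.79712604] [2.89282425 0.00971377 1.950319  ] [-0.14508513  1.26186541 -1.89198339] [-0.15994508  0.34292439  0.0515385 ] (array([ 0.24, -0.36,  7.11]), array([ 0.2 ,  0.17, -0.06]))
```

View pics/w2.png

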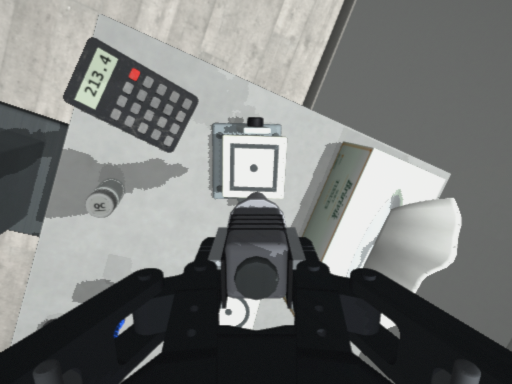

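The dot shows at (254,168), above the probe's collar at (257,205); the plate looks square-on. I'll check the dot against this second view.

```bash
python3 - <<'E'
from go import *
from pl import plate
z=np.load("w2.npz"); K,Rc,c=z["K"],z["Rc"],z["c"]
q=(SP["square"][0]-c)@Rc; print("expected dot px",q[:2]/q[2]*K[0,0]+K[:2,2])
plate("w2.npz",(511.9,315,44))
# in-hand axis again, in tool coords
T=np.array(arm.camera_info("wrist")["hand_eye"]); P=cloud(z["d"],K,T[:3,:3],T[:3,3])
w=P[(abs(P[...,1])<15)&(P[...,0]>-10)&(P[...,0]<12)&(P[...,2]>-24)&(P[...,2]<-18.5)]; print("button",cv2.minEnclosingCircle(w[:,:2].astype(np.float32)),np.median(w[:,2]))
w=P[(abs(P[...,1])<20)&(P[...,0]>16)&(P[...,0]<22)&(P[...,2]>30)&(P[...,2]<41)]; print("collar rim",w.min(0),w.max(0),w.mean(0))
E
```

```text
expected dot px [253.03168738 167.05339321]
w2.npz dotpx [253.3 167.6] area 30 D@44 [512.4 314.5  44. ] D@plane [512.4 314.5  44.2] n [-0.228 -0.083  0.97 ] lean 0.245 az -160.1 std 0.69 2418
  knob axis deg (mod180) 22.1 knob mean [495.  360.6  47.1] 130
button ((0.3143916130065918, -0.05399608612060547), 18.064382553100586) -21.15328110144729
collar rim [16.02307546 -9.00178934 33.15672424] [18.7616583   7.44132228 39.40247743] [17.34900253 -0.75042604 35.49966419]
```

jog_arm(rows=[[[0.2,-0.3,1.5,0.2,0.1,0],[0,0,2.5,0,0,0],[0,0,2.5,0,0,0],[0,0,2,0,0,0],[0,0,0.6,0,0,0],[0,0,0,0,0,0],[0,0,0,0,0,0],[0,0,0,0,0,0]]])

```text
time: 10.4
ee_pos: [488.2, 305.0, 150.4]
tool_rot: [2.895, 0.007, 1.952]
contact_force: [-0.4, -0.7, -1.1]
grip_width: 25.2
finger_force: 60.4
```

```bash
sed -i 's/511.9,315,43.9/512.2,314.7,43.9/' go.py; python3 - <<'E'
from go import *
s=arm.sense(); R=Ro.from_euler('xyz',s["tool_rot"]); print(s["ee_pos"],s["tool_rot"],"Ftool",R.inv().apply(s["contact_force"]),rel(*target("square",0)))
E
```

```text
[488.21457123 305.03825295 150.39874589] [2.89490249 0.00715836 1.95181546] Ftool [-0.45343685 -0.89612345  0.87181605] (array([-0.09, -0.03,  1.08]), array([ 0.08,  0.01, -0.02]))
```

jog_arm(rows=[[[-0.08,-0.03,0.4,0.08,0,0],[0,0,0.35,0,0,0],[0,0,0,0,0,0],[0,0,0,0,0,0]]])

```text
time: 10.9
ee_pos: [489.5, 304.3, 141.9]
tool_rot: [2.898, 0.008, 1.952]
contact_force: [0.1, 1.5, -1.5]
grip_width: 25.3
finger_force: 60.4
```

```bash
cat > st.py <<'E'
from go import *
import sys
s=arm.sense(); R=Ro.from_euler('xyz',s["tool_rot"]); print(s["time"],s["ee_pos"].round(1),"Ftool",R.inv().apply(s["contact_force"]).round(2),*rel(*target(sys.argv[1],-5)))
E
python3 st.py square
```

```text
10.9 [489.5 304.3 141.9] Ftool [1.35 0.25 1.6 ] [0.02 0.09 0.73] [-0.11  0.06 -0.  ]
```

jog_arm(rows=[[[0,0,0.3,0,0,0],[0,0,0.3,0,0,0],[0,0,0,0,0,0],[0,0,0,0,0,0]]])

```text
time: 11.4
ee_pos: [491.1, 305.1, 136.6]
tool_rot: [2.897, 0.008, 1.952]
contact_force: [-0.4, -0.1, 0.4]
grip_width: 25.0
finger_force: 60.7
```

```bash
python3 st.py square
```

```text
11.4 [491.1 305.1 136.6] Ftool [ 0.1  -0.31 -0.48] [0.   0.04 0.17] [-0.06  0.04 -0.01]
```

jog_arm(rows=[[[0,0,0.17,0,0,0],[0,0,0,0,0,0],[0,0,0,0,0,0]]])

```text
time: 11.78
ee_pos: [491.5, 305.2, 134.8]
tool_rot: [2.897, 0.008, 1.952]
contact_force: [-0.5, -0.3, 1.7]
grip_width: 25.2
finger_force: 60.8
```

```bash
python3 st.py square; python3 - <<'E'
from go import *
F=[]
im,d,K,Rc,c=cam("wrist"); save("w3",im)
for k in range(4):
    s=arm.sense(); R=Ro.from_euler('xyz',s["tool_rot"]); F.append(R.inv().apply(s["contact_force"])); b=cam("scene")
    print(s["time"],F[-1].round(2),s["ee_pos"].round(1))
print(np.mean(F,0))
p=(SP["square"][0]-b[4])@b[3]; u,v=(p[:2]/p[2]*b[2][0,0]+b[2][:2,2]).astype(int); print(u,v)
save("s3",np.hstack([cv2.resize(b[0][v-45:v+25,u-35:u+35],(400,400),interpolation=cv2.INTER_CUBIC),cv2.resize(im[120:240,196:316],(400,400),interpolation=cv2.INTER_CUBIC)]))
E
```

```text
11.775 [491.5 305.2 134.8] Ftool [-0.14 -0.11 -1.82] [ 0.    0.05 -0.01] [-0.06  0.04 -0.  ]
11.825 [-0.76  0.56 -2.25] [491.5 305.2 134.8]
11.875 [ 1.55  0.88 -2.32] [491.5 305.2 134.8]
11.925 [-0.43  0.31 -1.1 ] [491.5 305.2 134.8]
11.975 [ 0.1   0.14 -0.77] [491.5 305.2 134.8]
[ 0.11599361  0.47153441 -1.61189265]
177 163
```

View pics/s3.png

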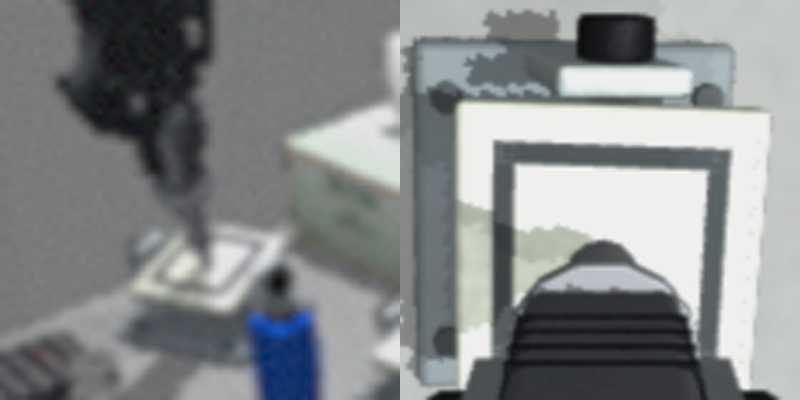

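The scene crop shows the tip standing on the square plate at about (205,275); the wrist crop shows the nose (602,245) near the outline's centre line (~611). I'll quantify the sideways offset.

```bash
python3 - <<'E'
from go import *
im=cv2.imread("pics/w3.png",0).astype(int)
for v in (190,195,200): # across outline sides and nose
    r=im[v,205:312]; dk=np.where(r<140)[0]+205; print(v,dk.min(),dk.max(), dk.tolist()[:60])
q,R=target("square",-5); s=arm.sense()
K=np.array(arm.camera_info("wrist")["mtx"]);T=np.array(arm.camera_info("wrist")["hand_eye"])
Rt=Ro.from_euler('xyz',s["tool_rot"]);
for nm,X in (("dot",Rt.inv().apply(SP["square"][0]-s["ee_pos"])),("nose end",OFF+[0,0,84.8]),("collar",OFF+[0,0,37])):
    c=T[:3,:3].T@(X-T[:3,3]); print(nm,X.round(2),(c[:2]/c[2]*K[0,0]+K[:2,2]).round(1))
E
```

```text
190 205 292 [205, 206, 207, 208, 209, 210, 211, 212, 223, 224, 225, 226, 227, 228, 229, 288, 289, 290, 291, 292]
195 205 292 [205, 206, 207, 208, 209, 210, 211, 212, 224, 225, 226, 227, 228, 229, 230, 248, 249, 250, 251, 252, 253, 254, 255, 256, 257, 258, 259, 260, 261, 262, 263, 287, 288, 289, 290, 291, 292]
200 205 291 [205, 206, 207, 208, 209, 210, 211, 212, 224, 225, 226, 227, 228, 229, 243, 244, 245, 246, 247, 266, 267, 268, 287, 288, 289, 290, 291]
dot [ 1.81  0.11 93.68] [257.7 196.9]
nose end [ 1.7 -0.5 84.8] [256.9 200.5]
collar [ 1.7 -0.5 37. ] [257.  225.1]
```

jog_arm(rows=[[[0,0,-0.5,0,0,0],[0,0.1,-0.5,0,0,0],[0,0,0,0,0,0],[0,0,0.3,0,0,0],[0,0,0.35,0,0,0],[0,0,0.38,0,0,0],[0,0,0,0,0,0],[0,0,0,0,0,0],[0,0,0,0,0,0],[0,0,0,0,0,0],[0,0,0,0,0,0],[0,0,0,0,0,0]]])

```text
time: 13.52
ee_pos: [492.1, 305.3, 134.4]
tool_rot: [2.898, 0.008, 1.952]
contact_force: [-1.4, -0.4, 0.7]
grip_width: 25.4
finger_force: 60.8
```

```bash
cat > f.py <<'E'
from go import *
F=[]
for k in range(6):
    s=arm.sense(); R=Ro.from_euler('xyz',s["tool_rot"]); F.append(R.inv().apply(s["contact_force"])); im=cam("wrist")[0]
print(s["time"],np.mean(F,0).round(2),s["ee_pos"].round(1)); save("w4",im)
E
python3 st.py square; python3 f.py
```

```text
13.525 [492.1 305.3 134.4] Ftool [ 0.12 -1.27 -1.07] [ 0.02  0.   -0.06] [-0.12  0.06 -0.01]
13.775 [-0.3  -1.43 -1.62] [492.1 305.3 134.4]
```

jog_arm(rows=[[[0,0,0,0,0,0],[0,0,0,0,0,0],[0,0,0,0,0,0],[0,0,0,0,0,0],[0,0,0,0,0,0],[0,0,0,0,0,0],[0,0,0,0,0,0]]])

```text
time: 14.7
ee_pos: [492.1, 305.3, 134.5]
tool_rot: [2.898, 0.008, 1.952]
contact_force: [-3.9, -1.7, 1.4]
grip_width: 25.3
finger_force: 60.8
```

```bash
python3 f.py; python3 st.py square
```

```text
14.95 [-0.51 -2.36 -2.06] [492.3 305.5 134.6]
15.0 [492.3 305.4 134.6] Ftool [-1.34 -2.82 -2.65] [ 0.01 -0.03 -0.05] [-0.09  0.05 -0.01]
```

jog_arm(rows=[[[0,0,-0.8,0,0,0],[0,0,-2.5,0,0,0],[0,0,-3.5,0,0,0],[0,0,-3.5,0,0,0],[0,0,0,0,0,0],[0,0,0,0,0,0],[0,0,0,0,0,0]]])

```text
time: 15.88
ee_pos: [468.2, 296.2, 232.8]
tool_rot: [2.9, 0.009, 1.952]
contact_force: [0.3, 0.1, -2.6]
grip_width: 25.4
finger_force: 60.4
```

```bash
python3 - <<'E'
from go import *
from pl import plate
im,d,K,Rc,c=cam("wrist"); np.savez("w5.npz",im=im,d=d,K=K,Rc=Rc,c=c)
plate("w5.npz",(512,315,44))
T=np.array(arm.camera_info("wrist")["hand_eye"]); P=cloud(d,K,T[:3,:3],T[:3,3])
w=P[(d>0)&(P[...,0]>8)&(P[...,0]<30)&(abs(P[...,1])<11)&(P[...,2]>-12)&(P[...,2]<28)]
for lo in range(-12,28,10):
    x=w[(w[:,2]>lo)&(w[:,2]<lo+10)]
    if len(x)>5: print(lo,len(x),np.median(x[:,0]).round(1))
w=P[(abs(P[...,1])<20)&(P[...,0]>16)&(P[...,0]<22)&(P[...,2]>30)&(P[...,2]<41)]; print("collar rim",w.min(0),w.max(0),w.mean(0))
s=arm.sense(); print(s["contact_force"]); p,R=target("ring",60); print(s["ee_pos"],rel(p,R),rel(*target("ring",60),None,None))
E
```

```text
w5.npz dotpx [258.5 169.8] area 28 D@44 [512.5 314.6  44. ] D@plane [512.4 314.7  44.2] n [-0.227 -0.081  0.971] lean 0.243 az -160.2 std 0.72 2461
  knob axis deg (mod180) 20.1 knob mean [494.4 360.9  47. ] 127
-12 495 14.6
-2 415 14.7
8 340 14.7
18 249 14.6
collar rim [16.00086022 -9.52725687 33.17963705] [18.476712    7.39418539 39.45994546] [17.25881722 -0.8815851  35.47238816]
[ 0.0731174   1.50003191 -1.56024396]
[468.28601518 296.28417904 232.82353618] (array([-17.23,  -2.93,   2.99]), array([ 0.52, -2.72, -0.35])) (array([-17.23,  -2.93,   2.99]), array([ 0.52, -2.72, -0.35]))
```

jog_arm(rows=[[[-2.2,-0.4,0,0,0,0],[-5,-0.8,0,0,0,0],[-5,-0.8,0,0,0,0],[-5,-0.8,0,0,0,0],[0,0,1.5,0.25,-1.36,-0.15],[0,0,1.5,0.25,-1.36,-0.15],[0,0,0,0,0,0],[0,0,0,0,0,0],[0,0,0,0,0,0]]])

```text
time: 17.05
ee_pos: [514.7, 130.0, 200.4]
tool_rot: [2.906, 0.055, 1.947]
contact_force: [-0.3, -0.1, -1.4]
grip_width: 25.3
finger_force: 60.2
```

```bash
sed -i 's/1.7,-.5,0/1.7,-1.0,0/' go.py; python3 - <<'E'
from go import *
from pl import plate
im,d,K,Rc,c=cam("wrist"); np.savez("w6.npz",im=im,d=d,K=K,Rc=Rc,c=c)
try: plate("w6.npz",(548.8,134.7,44))
except Exception as e: print(e)
s=arm.sense(); print(s["ee_pos"],rel(*target("ring",20)))
E
```

```text
w6.npz dotpx [253.1 179.2] area 42 D@44 [548.9 134.3  44. ] D@plane [548.9 134.3  44. ] n [-0.233 -0.032  0.972] lean 0.237 az -172.1 std 0.69 2706
  knob axis deg (mod180) 9.6 knob mean [541.  183.3  47.1] 171
[514.75008609 129.74577334 200.49368955] (array([-0.07, -0.27,  4.15]), array([ 0.22, -0.09, -0.02]))
```

jog_arm(rows=[[[-0.07,-0.27,0.8,0.22,-0.09,0],[0,0,1.8,0,0,0],[0,0,1.6,0,0,0],[0,0,0.8,0,0,0],[0,0,0,0,0,0],[0,0,0,0,0,0],[0,0,0,0,0,0],[0,0,0,0,0,0]]])

```text
time: 18.1
ee_pos: [524.3, 129.3, 151.3]
tool_rot: [2.909, 0.057, 1.945]
contact_force: [-0.6, -0.0, -0.5]
grip_width: 25.3
finger_force: 60.3
```

```bash
python3 st.py ring; python3 f.py
```

```text
18.1 [524.3 129.3 151.3] Ftool [ 0.22 -0.66  0.39] [0.04 0.03 1.65] [-0.    0.   -0.07]
18.35 [ 0.15 -0.6   1.29] [524.  129.2 150.9]
```

jog_arm(rows=[[[0.04,0.04,0.4,0,0,0],[0,0,0.4,0,0,0],[0,0,0.35,0,0,0],[0,0,0.3,0,0,0],[0,0,0.15,0,0,0],[0,0,0,0,0,0],[0,0,0,0,0,0],[0,0,0,0,0,0],[0,0,0,0,0,0],[0,0,0,0,0,0]]])

```text
time: 19.65
ee_pos: [527.9, 130.2, 135.3]
tool_rot: [2.91, 0.057, 1.945]
contact_force: [-1.2, -0.2, 1.7]
grip_width: 25.7
finger_force: 60.8
```

```bash
python3 st.py ring; python3 f.py;  python3 st.py ring
python3 - <<'E'
from go import *
im=cv2.imread("pics/w4.png"); b=cam("scene"); v,u=163,177
p=(SP["ring"][0]-b[4])@b[3]; u,v=(p[:2]/p[2]*b[2][0,0]+b[2][:2,2]).astype(int)
save("s7",np.hstack([cv2.resize(b[0][v-45:v+25,u-35:u+35],(400,400),interpolation=cv2.INTER_CUBIC),cv2.resize(im[120:240,196:316,::-1],(400,400),interpolation=cv2.INTER_CUBIC)]))
E
```

```text
19.65 [527.9 130.2 135.3] Ftool [ 0.18 -0.78 -1.92] [0.   0.05 0.01] [-0.07  0.01 -0.06]
19.9 [ 0.17 -1.67 -1.37] [527.9 130.2 135.3]
19.95 [527.9 130.2 135.3] Ftool [ 1.03 -2.22 -2.12] [0.   0.05 0.  ] [-0.07  0.01 -0.06]
```

View pics/s7.png

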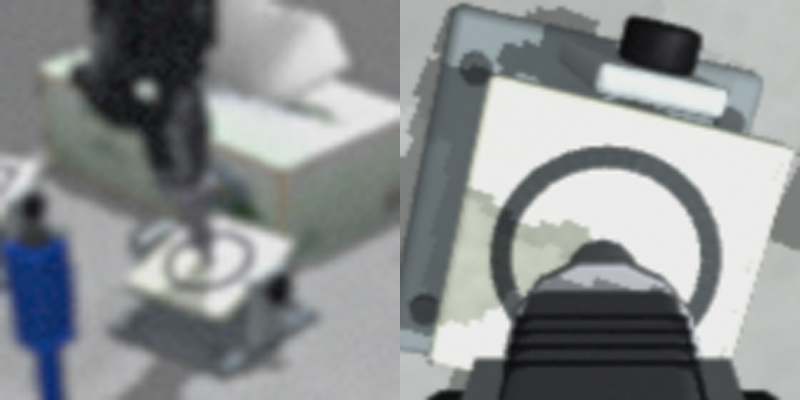

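The scene crop shows the tip on the ring plate at (205,262). The wrist crop shows the ring centred at (605,258) with the probe on (602,256), so it is within 1 mm. I'll hold a second and hand in.

jog_arm(rows=[[[0,0,0.02,0,0,0],[0,0,0,0,0,0],[0,0,0,0,0,0],[0,0,0,0,0,0],[0,0,0,0,0,0],[0,0,0,0,0,0],[0,0,0,0,0,0],[0,0,0,0,0,0]]])

```text
time: 21.0
ee_pos: [527.9, 130.2, 135.1]
tool_rot: [2.91, 0.057, 1.945]
contact_force: [-1.8, -0.3, 0.6]
grip_width: 25.0
finger_force: 60.8
```

```bash
python3 f.py; python3 st.py ring; python3 -c "
from plant import arm
print(arm.hand_in())"
```

```text
21.25 [ 0.53 -1.96 -1.71] [528.  130.2 135.1]
21.3 [528.  130.2 135.1] Ftool [-0.33 -2.05 -1.67] [ 0.    0.04 -0.02] [-0.07  0.01 -0.06]
the job is handed in; nothing more can be done
None
```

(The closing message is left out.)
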